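Lower the polishing hood's ratcheted glass shield and switch on

ROBOT

A 7-joint arm with a two-finger parallel gripper is mounted at the origin on the work surface. World frame = base frame: x ahead of the robot, y to its left, z up, the work surface at z = 0. Lengths are in mm, angles in degrees, forces in N, time in s.
With the tool pointing down it reaches from about 400 to 750 mm from the base axis. Payload 19.5 kg.
Tool frame: the origin (TCP) lies midway between the tips of the shut fingers; the grasp point (between the pads) lies 19 mm behind it (robot.grip_depth is the distance from the TCP to the grasp point, in mm); z points along the fingers, y is the line along which they close (so a half turn about z gives the same grasp; the last joint's range is limited). The gripper opens to 85 mm and grips with 20 to 120 N. Pads are 22 mm wide; open, the fingers measure 114 mm over their backs; the gripper's body (76 mm by 85 mm) begins 54 mm behind the grasp point. The pads swing forward as they close: fully open they stand 13 mm farther back than shut.
Start: joints at [-75.499, 40.479, -1.581, 85.061, 1.261, 54.483, -4.326], TCP at [167.053, 550.171, 231.268] pointing down, gripper open.
Joint ranges: [-155.06, 155.06], [-18.47, 123.98], [-90, 86.84], [0, 140.48], [-83.41, 263.41], [0, 116], [-161.91, 161.91]. Speed limits (degrees/s): [108.29, 108.29, 147.25, 147.25, 172.46, 172.46, 172.46].

INTERFACE

Orientations are given as [roll, pitch, yaw] about the fixed x, y, z axes, in that order (R = Rz(yaw) Ry(pitch) Rx(roll)).
In Python, from cell import robot, camrig, job gives the robot as it stands (robot), with the cameras (camrig) and the job (job).
- The arm moves only by the tool jog_arm, called after ">>>" as a command line: name --pt "numbers of a row" for each row, then --argument value for the rest. Schema: {"type":"object","properties":{"motion":{"type":"array","items":{"type":"object","properties":{"aperture":{"type":"number"},"sx":{"type":"number"},"sy":{"type":"number"},"sz":{"type":"number"},"turn":{"type":"number"}},"additionalProperties":false,"required":["aperture"]},"minItems":1,"maxItems":20},"squeeze":{"type":"number"},"only":{"type":"string"},"quiet":{"type":"boolean"},"lines":{"type":"string"}},"required":["motion"],"additionalProperties":false}. motion is a list of rows, 1 to 20 of them, each an object with the fields aperture (the finger opening in mm), sx, sy, sz (the shift in parts of the range, where 1.0 means 750 mm), turn (a turn about the tool's z in shares of 120 degrees (1.0 is 120 degrees)); a field left out counts as zero (the opening has to be given); each row is the pose to reach, as a shift and turn from the pose commanded when the call began, along the tool's axes at that moment; what a row does not reach only later rows make up. A row lasts 1/8 s, in which the tool goes at most 62.5 mm and 10.7 degrees, less where a joint would pass 70% of its speed; a pose out of reach is approached as far as the arm can. The fingers move at their own pace and stop on an object; squeeze is the grip in N (left out, the last holds). Time passes only in rows, so rows that do not move let the fingers close. The tool returns the time, the measured TCP pose, the force, the opening and the grip force at its end. only (a regular expression) keeps the lines of the reply that match it, lines (a string "A,B") keeps lines A to B, and quiet returns only ok. A shift or turn number past 1, either way, is cut back to 1. Input that does not fit is refused with a message, and nothing moves.
- robot.get_state(): the state, without advancing time (a new reading comes with each control period).
- camrig.capture(name): name is "side" or "top" or "wrist"; returns a dict with "pixels" (420x560x3 uint8, red, green, blue), "fovy" (degrees; the focal length in pixels is half the picture's height over the tangent of half this angle, whatever the lens; pixels are square), "cx", "cy" (the principal point, pixels), "camera_from_world" (4x4, takes a point from world to camera coordinates). Camera axes: x right, y up, looking along -z (the intrinsics and any distortion apply to the point x, -y, -z); pixel columns grow to the right and rows downward; lengths in mm; the calibration is good to about 2 mm. The wrist camera is an equidistant fisheye: a pixel r from the principal point sees the ray r / f radians off the axis. A picture is of the moment at which its call begins. There is no depth.
- job.sign_off(): hands the job in; it is judged then, once.
The state is a dict: "clock": time; "joint_positions": joint angles; "dq": joint speeds; "tau": joint torques, N m; "tcp_pos": TCP position; "orientation": TCP orientation; "wrist_force": force on the tool from outside, world axes, zero at the start; "wrist_torque": the same for the moment, N m; "opening": finger opening in mm; "gripper_force": force on a finger pad.
Only numpy, scipy, OpenCV 4.12 (cv2) and the standard library are available. Lean on these libraries where they do the work, as an engineer would, in place of code of your own. Each camera call takes 0.05 s, during which the arm holds its last target. There are 200 camera calls.

TASK

Get the polishing hood ready for work, touching it with the fingertips only: press the thumb bar at the side of the raised glass shield so that its pawl comes free of the toothed quadrant, keep it pressed while you push the arm down past the teeth to its lower stop, then take the hand away so that the pawl springs into the last tooth. With the shield down, and not before, press the raised end of the rocker switch on the hood's roof to switch on. Do not force anything, and leave all the loose things where they are: nothing is picked up or pushed aside.

Things in the scene. Friction and masses are not known exactly. Their poses are not given: they have to be found in the camera images.
- hood: white sheet-steel bench polishing hood, fixed to the table: 260 mm wide (its y), 300 deep (its x), flat roof 310 mm up. Origin: centre of its underside on the table; its -x axis points out of the open front, z up. A glass shield hangs before the opening on two steel straps hinged to the cheeks; the toothed quadrant, the pawl and its thumb bar are at the strap on the -y cheek
- quadrant: fixed steel quadrant with five saw teeth around the hinge on the hood's -y cheek, 77 mm in radius. The sprung pawl on the strap lets the shield go up but not down. Notches every 0.2 rad, the last at the shield's lower stop. Origin and axes: those of the hood
- shield_hinge (a point): point on the shield's hinge axis (which runs along the hood's y), at the y of the middle of the thumb bar; 285 mm above the table, fixed to the hood
- shield (a joint): shield angle, rad: 0 straps level, grows going down, 0.75 at its lower stop. Pane and straps reach 215 mm out from the hinge. Starts up, at 0.08 to 0.16: the pawl stops it going down beyond 0.16 (then 0.36, 0.56). Stiff friction hinge: with the pawl free it stays where it is and must be pushed all the way down; it does not spring back
- latch (a joint): pawl lever's angle to the strap, rad: 0 pawl fully in the teeth, clear of them above 0.21, 0.26 pressed right down (stop). Springs back when let go. About 2 N down on the thumb bar starts it, 3 to 4 N holds it right down; pressing further down with it held pushes the shield down too (3 to 8 N in all)
- thumb_bar (a point): middle of the axis of the thumb bar to press: a steel roller 13 mm across, 40 long, along the hood's y, on the upturned end of the pawl lever, open from above. With shield and latch at 0 it lies 189.5 mm out from the hinge (the hood's -x) and 53 mm up. It turns with the shield; pressed, it drops about 31 mm towards the strap and moves 11 mm outward
- latch_pivot (a point): pivot of the pawl lever, a bolt on the strap, parallel to the hinge: with the shield at 0 it lies 77.5 mm out from the hinge (the hood's -x) and 4 mm below it; it turns with the shield. The thumb bar turns about it when pressed
- switch (a joint): angle of the rocker switch, rad: 0 off (the end towards the hood's open front stands raised), 0.36 on (that end down). It is stiff and stays where it is left: press it right down to its stop (3 to 4 N moves it)
- switch_raised_end (a point): point on the top face of the white rocker, 18 mm from its pivot, at the end raised while off: the place to press; it goes down about 7 mm. The dished rocker is 46 mm long (along the hood's x), 30 wide, in a black frame 60 x 40 mm on the hood's roof; its raised end is about 337 mm above the table
- compound_cake: round dark cake of polishing compound, 64 mm across, 22 mm high, lying on the hood's floor under the shield; loose, to be left where it is. Origin: centre of its underside
- tin: small closed metal tin, 52 mm across, 40 mm high, standing on the hood's roof beside the switch; loose, to be left where it is. Origin: centre of its underside
- felt_wheel: spare grey felt wheel lying flat on the table beside the hood, below the thumb bar, 90 mm across, 22 mm thick; loose, to be left where it is. Origin: centre of its underside
- brush: hand brush with a yellow handle, 220 mm long, 42 mm wide, 20 mm high, lying on the table; loose, to be left where it is. Origin: centre of its underside (it lies along its x)
- screwdriver: screwdriver with a black handle, 180 mm long, 26 mm thick, lying on the table; loose, to be left where it is. Origin: centre of its underside (it lies along its x)
- compound_bar: reddish bar of polishing compound, 120 x 42 x 32 mm, lying on the table; loose, to be left where it is. Origin: centre of its underside
- ring_mandrel: upright tapered steel ring mandrel on a round foot 76 mm across, 160 mm high; loose, to be left where it is. Origin: centre of its underside
- spray_jar: amber jar with a black cap, 60 mm across, 85 mm high; loose, to be left where it is. Origin: centre of its underside

How it is judged:
By the outcome, as a careful person would: the job done as asked, in the order asked, and still so for the second after the job is handed in, with the robot touching nothing.
It also fails if it takes over 45 s, if anything falls off the work surface, if the arm or the gripper's body presses on something with over 40 N, if the wrist force passes 120 N, or if a joint passes its speed limit or range.

## Working session

There is one attempt and no reset: what is moved stays moved. The work goes in short steps, Python scripts to look and compute and a tool call to move; the robot and the scene stay as the last step left them, time stands still between calls to the robot, and variables do not carry over. Pictures are saved under pics/ and viewed, at most 10 in all, crops included, and the job is handed in when it is done.

```bash
ls; mkdir -p pics
```

Run:
```python
from cell import robot, camrig, job
import cv2,pickle
s=robot.get_state();print(s)
d={}
for n in("side","top"):
    c=camrig.capture(n);d[n]=c
    cv2.imwrite(f"pics/{n}0.png",cv2.resize(c["pixels"][:,:,::-1],(800,600),interpolation=cv2.INTER_CUBIC))
    print(n,c["fovy"],c["cx"],c["cy"],c["camera_from_world"],[k for k in c])
pickle.dump(d,open("c0.pkl","wb"))
```

```text
cell.py
pics
{'clock': 0.0, 'joint_positions': array([-75.5004134 ,  40.51271513,  -1.58404368,  85.08843834,
         1.25966165,  54.48287533,  -4.32658471]), 'dq': array([ 0.06294945, -0.02608581,  0.05728161,  0.03234844,  0.02074902,
        0.04057843,  0.00225692]), 'tau': array([ 1.13630125e-05, -8.83225608e+01,  1.23405464e+00, -2.36172938e+01,
        1.67297444e-02,  6.64186940e-03,  1.71777856e-05]), 'tcp_pos': array([166.94421678, 549.91589531, 230.82272635]), 'orientation': array([-1.79933246e+02,  5.03616862e-04,  1.63111315e+02]), 'wrist_force': array([-0.00334499,  0.43550661,  0.33770139]), 'wrist_torque': array([ 0.00922458,  0.00314573, -0.00123927]), 'gripper_force': 0.0, 'opening': 85.37630451035918}
side 49.68116143606632 274.8142645760915 212.69872276118497 [[ 9.22406776e-01 -3.86029977e-01 -1.21077413e-02 -5.12936884e+02]
 [ 1.99370557e-01  4.49072106e-01  8.70968211e-01 -3.17440051e+02]
 [-3.30782589e-01 -8.05800906e-01  4.91190165e-01 -1.31254252e+03]
 [ 0.00000000e+00  0.00000000e+00  0.00000000e+00  1.00000000e+00]] ['pixels', 'fovy', 'cx', 'cy', 'camera_from_world']
top 43.25548291896238 288.5749725806963 212.76521276721095 [[-2.66954679e-02 -9.99641476e-01  2.06689435e-03  4.39147727e+01]
 [ 9.88610432e-01 -2.60944231e-02  1.48217726e-01 -5.85809054e+02]
 [-1.48110652e-01  6.00009487e-03  9.88952594e-01 -1.58622174e+03]
 [ 0.00000000e+00  0.00000000e+00  0.00000000e+00  1.00000000e+00]] ['pixels', 'fovy', 'cx', 'cy', 'camera_from_world']
```

View pics/side0.png

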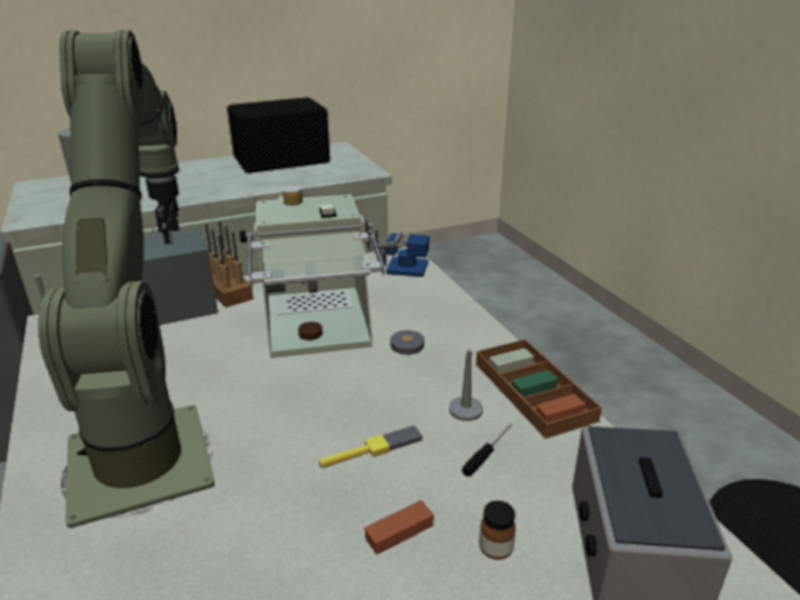

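View pics/top0.png

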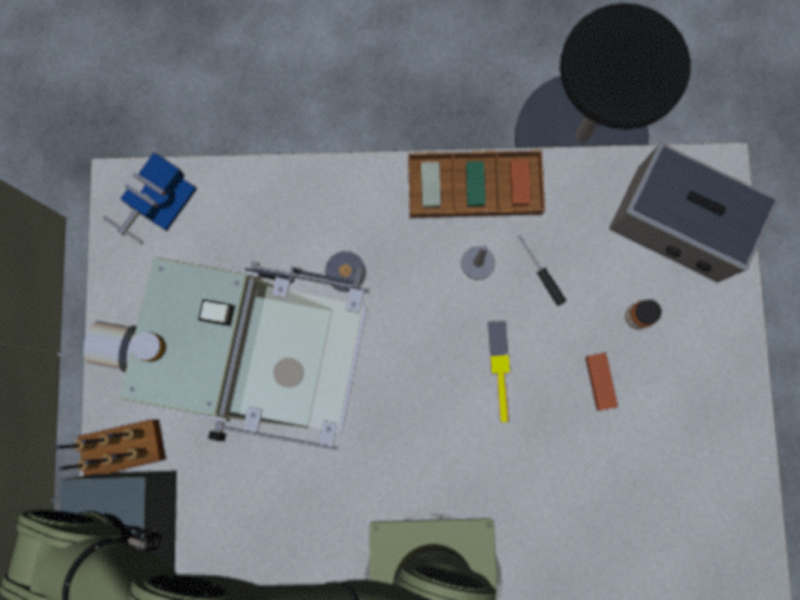

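Side: the hood is at about (315,270), with the quadrant and bar at its right strap, near (375,240). Top: the roof corners are near (155,258), (122,397), and the switch is at (215,312). The tin is at (148,347), and the bar strap runs from (250,268) to (368,290). I'll enlarge both.

Run:
```python
import cv2,pickle
d=pickle.load(open("c0.pkl","rb"))
t=d["top"]["pixels"][170:320,75:275,::-1];cv2.imwrite("pics/topc.png",cv2.resize(t,None,fx=4,fy=4,interpolation=cv2.INTER_CUBIC))
t=d["side"]["pixels"][125:255,160:310,::-1];cv2.imwrite("pics/sidec.png",cv2.resize(t,None,fx=4.6,fy=4.6,interpolation=cv2.INTER_CUBIC) if 0 else cv2.resize(t,None,fx=4,fy=4,interpolation=cv2.INTER_CUBIC))
```

```text
(no output)
```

View pics/topc.png

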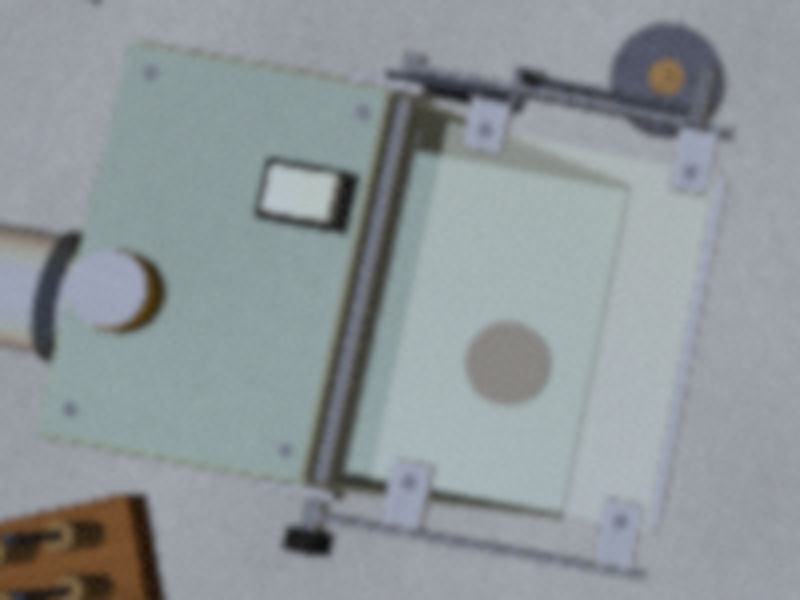

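View pics/sidec.png

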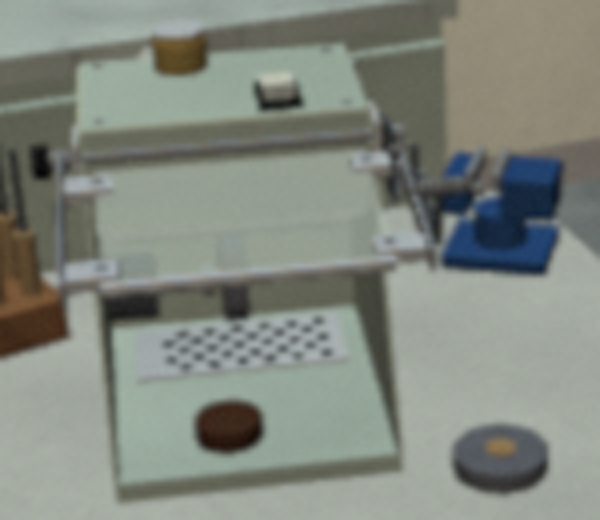

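Create h.py:
```python
import numpy as np,pickle
from scipy.optimize import least_squares
d=pickle.load(open("c0.pkl","rb"))
def proj(n,p):
    c=d[n];q=c["camera_from_world"]@np.r_[p,1];f=210/np.tan(np.radians(c["fovy"]/2))
    return np.array([c["cx"]+f*q[0]/-q[2],c["cy"]-f*q[1]/-q[2]])
T=lambda x,y:np.array([75+x/4-.4,170+y/4-.4]); S=lambda x,y:np.array([160+x/4-.4,125+y/4-.4])
def R(a): a=np.radians(a);return np.array([[np.cos(a),-np.sin(a),0],[np.sin(a),np.cos(a),0],[0,0,1]])
hw=lambda v,p:np.r_[v[0],v[1],0]+R(v[2])@p
```

Run:
```python
from h import *
obs=[("top",(150,-130,310),T(135,43)),("top",(150,130,310),T(42,435)),("side",(-150,130,0),S(120,500)),("side",(-150,-130,0),S(398,468)),
("side",(150,130,310),S(78,65)),("side",(150,-130,310),S(348,44))]
f=lambda v:np.concatenate([proj(n,hw(v,np.array(p)))-u for n,p,u in obs])
r=least_squares(f,[550,350,80],loss="soft_l1");v=r.x;print(v);print(f(v).reshape(-1,2).round(1))
def tri(ut,us):
    return least_squares(lambda p:np.r_[proj("top",p)-ut,proj("side",p)-us],[550,350,300])
inv=lambda p:R(v[2]).T@(p-np.r_[v[:2],0])
for nm,a,b in [("rocker raised edge mid",T(335,197),S(281,83)),("tin top ctr",T(112,287),S(180,32)),("bar mid?",T(702,97),S(447,186)),
  ("strap front -y end",T(728,134),S(433,265)),("rod end -y",T(413,60),S(397,127)),("strap front +y",T(643,573),S(66,308))]:
    q=tri(a,b);print(nm,q.x.round(1),"cost",round(q.cost,2),"hood",inv(q.x).round(1))
np.save("v.npy",v)
```

```text
[488.16068696 374.5691862   78.00128135]
[[ 0.1 -0.9]
 [-0.5  0.5]
 [-0.4  1.4]
 [ 1.7  1.2]
 [-0.3 -0.7]
 [-0.2 -0.6]]
rocker raised edge mid [536.8 358.7 332.1] cost 0.0 hood [ -5.5 -50.9 332.1]
tin top ctr [482.1 493.3 344.5] cost 0.0 hood [114.9  30.6 344.5]
bar mid? [599.2 127.3 314.8] cost 0.33 hood [-218.8 -160.   314.8]
strap front -y end [583.5 114.8 253.3] cost 0.02 hood [-234.3 -147.3  253.3]
rod end -y [632.  318.9 289. ] cost 0.06 hood [ -24.5 -152.3  289. ]
strap front +y [295.4 175.8 246.4] cost 0.0 hood [-234.5  147.2  246.4]
```

Add to h.py:
```python
def delta(P,cmd=None):
    "shift to world point P in the present tool axes"
    from cell import robot, camrig, job
    from scipy.spatial.transform import Rotation as Ro
    s=robot.get_state();M=Ro.from_euler("xyz",s["orientation"],degrees=True).as_matrix()
    return (M.T@(np.array(P)-s["tcp_pos"])).round(1)
```

Run:
```python
from h import *
v=np.load("v.npy");P=hw(v,np.array([-217,-162,380.]));print(P,delta(P))
```

```text
[601.5092615  128.63199778 380.        ] [-538.2 -277.  -148.8]
```

The rows are not in the units I measure in: shifts go in shares of 750 mm and turns go in shares of 120 degrees. I convert before sending: -538 mm / 750 = -0.7173, -500 mm / 750 = -0.6667, -5 degrees / 120 = -0.0417.

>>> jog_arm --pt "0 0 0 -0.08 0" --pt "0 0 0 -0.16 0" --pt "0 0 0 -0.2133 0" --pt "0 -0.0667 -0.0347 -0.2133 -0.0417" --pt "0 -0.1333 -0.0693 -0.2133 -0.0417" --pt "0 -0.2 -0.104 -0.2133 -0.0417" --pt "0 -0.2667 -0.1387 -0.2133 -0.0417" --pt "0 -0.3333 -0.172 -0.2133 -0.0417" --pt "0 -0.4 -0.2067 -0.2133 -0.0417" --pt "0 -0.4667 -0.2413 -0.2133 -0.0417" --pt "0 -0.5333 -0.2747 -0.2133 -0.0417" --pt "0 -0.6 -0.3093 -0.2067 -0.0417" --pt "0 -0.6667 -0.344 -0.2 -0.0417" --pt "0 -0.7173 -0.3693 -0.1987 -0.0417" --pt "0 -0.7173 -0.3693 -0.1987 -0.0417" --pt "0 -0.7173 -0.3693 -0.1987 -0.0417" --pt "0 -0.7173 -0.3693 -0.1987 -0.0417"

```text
refused: motion[0]: [0, 0, 0, -0.08, 0] is not of type 'object' (schema: type "object"). Nothing was moved.
```

Wrong form. The message asks for a list of objects with named fields, so I'll send the same numbers that way.

>>> jog_arm --motion '[{"aperture": 0, "sz": -0.08}, {"aperture": 0, "sz": -0.16}, {"aperture": 0, "sz": -0.2133}, {"aperture": 0, "sx": -0.0667, "sy": -0.0347, "sz": -0.2133, "turn": -0.0417}, {"aperture": 0, "sx": -0.1333, "sy": -0.0693, "sz": -0.2133, "turn": -0.0417}, {"aperture": 0, "sx": -0.2, "sy": -0.104, "sz": -0.2133, "turn": -0.0417}, {"aperture": 0, "sx": -0.2667, "sy": -0.1387, "sz": -0.2133, "turn": -0.0417}, {"aperture": 0, "sx": -0.3333, "sy": -0.172, "sz": -0.2133, "turn": -0.0417}, {"aperture": 0, "sx": -0.4, "sy": -0.2067, "sz": -0.2133, "turn": -0.0417}, {"aperture": 0, "sx": -0.4667, "sy": -0.2413, "sz": -0.2133, "turn": -0.0417}, {"aperture": 0, "sx": -0.5333, "sy": -0.2747, "sz": -0.2133, "turn": -0.0417}, {"aperture": 0, "sx": -0.6, "sy": -0.3093, "sz": -0.2067, "turn": -0.0417}, {"aperture": 0, "sx": -0.6667, "sy": -0.344, "sz": -0.2, "turn": -0.0417}, {"aperture": 0, "sx": -0.7173, "sy": -0.3693, "sz": -0.1987, "turn": -0.0417}, {"aperture": 0, "sx": -0.7173, "sy": -0.3693, "sz": -0.1987, "turn": -0.0417}, {"aperture": 0, "sx": -0.7173, "sy": -0.3693, "sz": -0.1987, "turn": -0.0417}, {"aperture": 0, "sx": -0.7173, "sy": -0.3693, "sz": -0.1987, "turn": -0.0417}]'

```text
clock: 2.22
tcp_pos: [600.9, 129.7, 380.6]
orientation: [180.0, 0.0, 168.2]
wrist_force: [-0.8, -0.0, -0.5]
opening: -0.1
gripper_force: 0.0
```

Run:
```python
from cell import robot, camrig, job
import cv2,pickle,numpy as np
d={}
for n in("side","top","wrist"): d[n]=camrig.capture(n)
pickle.dump(d,open("c1.pkl","wb"))
z=lambda a:cv2.resize(a[:,:,::-1],(400,300),interpolation=cv2.INTER_CUBIC)
a=d["side"]["pixels"][100:250,170:370];b=d["top"]["pixels"][150:300,120:320]
w=cv2.resize(d["wrist"]["pixels"][:,:,::-1],(400,300))
cv2.imwrite("pics/m1.png",np.vstack([np.hstack([z(a),z(b)]),np.hstack([w,z(d["wrist"]["pixels"][135:285,180:380])])]))
```

```text
(no output)
```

View pics/m1.png

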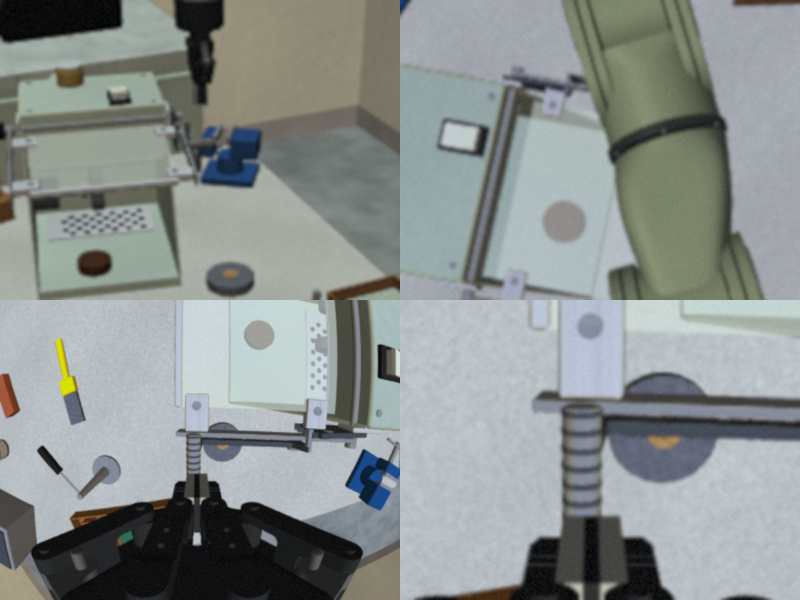

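The wrist view shows the roller clearly. Its strap end is at crop (582,407), its axis is at column 582, and it runs down under the fingertip. I'll check the model against that.

Run:
```python
from h import *
d=pickle.load(open("c1.pkl","rb"));c=d["wrist"];v=np.load("v.npy")
f=210/np.tan(np.radians(c["fovy"]/2));C=c["camera_from_world"]
def pw(p):
    q=C@np.r_[p,1];x,y,z=q[0],-q[1],-q[2];r=np.hypot(x,y);t=np.arctan2(r,z);return np.array([c["cx"]+f*t*x/r,c["cy"]+f*t*y/r])
def ray(u):
    a=(np.array(u)-[c["cx"],c["cy"]])/f;t=np.hypot(*a);k=np.r_[np.sin(t)*a/t,np.cos(t)];k=np.array([k[0],-k[1],-k[2]])
    Ri=C[:3,:3].T;return -Ri@C[:3,3],Ri@k
inv=lambda p:R(v[2]).T@(p-np.r_[v[:2],0])
W=lambda x,y:(180+(x-400)/2-.25,135+(y-300)/2-.25)
W2=lambda x,y:(x*1.4,(y-300)*1.4)
for nm,u,z in[("bar strap end",W(582,410),315),("bar near tip",W(582,510),315),("switch raised edge?",W2(381,362),337),("strap end",W(537,405),256),("hinge?",W2(311,434),285)]:
    o,k=ray(u);p=o+k*(z-o[2])/k[2];print(nm,p.round(1),inv(p).round(1))
print("tip px",pw([600.9,129.7,380.6]), (W(592,520)))
```

```text
bar strap end [580.3 130.7 315. ] [-219.4 -140.9  315. ]
bar near tip [614.5 123.4 315. ] [-219.4 -175.8  315. ]
switch raised edge? [537.3 331.1 337. ] [-32.3 -57.1 337. ]
strap end [586.6 109.1 256. ] [-239.2 -151.5  256. ]
hinge? [611.  260.4 285. ] [ -86.1 -143.9  285. ]
tip px [275.77313937 260.09296035] (275.75, 244.75)
```

Converted, 92 mm / 750 = 0.1227, 90 mm / 750 = 0.12.

>>> jog_arm --motion '[{"aperture": 0, "sy": -0.0027, "sz": 0.04}, {"aperture": 0, "sy": -0.0027, "sz": 0.0693}, {"aperture": 0, "sy": -0.0027, "sz": 0.0773}, {"aperture": 0, "sy": -0.004, "sz": 0.0827}, {"aperture": 0, "sy": -0.004, "sz": 0.088}, {"aperture": 0, "sy": -0.0053, "sz": 0.0933}, {"aperture": 0, "sy": -0.0067, "sz": 0.0987}, {"aperture": 0, "sy": -0.008, "sz": 0.104}, {"aperture": 0, "sy": -0.0093, "sz": 0.1093}, {"aperture": 0, "sy": -0.0107, "sz": 0.1147}, {"aperture": 0, "sy": -0.012, "sz": 0.12}, {"aperture": 0, "sy": -0.012, "sz": 0.1227}, {"aperture": 0, "sy": -0.012, "sz": 0.1227}]'

```text
clock: 4.0
tcp_pos: [599.4, 120.2, 288.2]
orientation: [180.0, -0.0, 168.1]
wrist_force: [1.0, 1.1, 2.1]
opening: -0.1
gripper_force: 1.0
```

Run:
```python
from cell import robot, camrig, job
import cv2,pickle,numpy as np
d={}
for n in("side","wrist"): d[n]=camrig.capture(n)
z=lambda a:cv2.resize(a[:,:,::-1],(400,300),interpolation=cv2.INTER_CUBIC)
cv2.imwrite("pics/m2.png",np.hstack([z(d["side"]["pixels"][120:210,210:330]),z(d["wrist"]["pixels"][135:285,180:380])]))
```

```text
(no output)
```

View pics/m2.png

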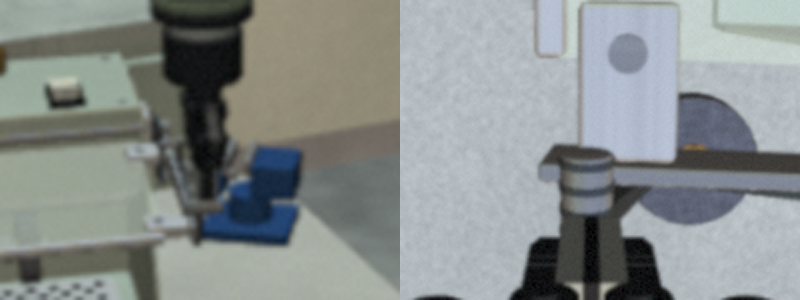

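The tip sits centred on the roller, which is pressed down near the strap. The roller is at about (585,180) in the wrist crop. Force is about 3 N, so I'll carry on along the arc.

Converted, 54 mm / 750 = 0.072, 48 mm / 750 = 0.064.

>>> jog_arm --motion '[{"aperture": 0, "sz": 0.0053}, {"aperture": 0, "sz": 0.0107}, {"aperture": 0, "sz": 0.016}, {"aperture": 0, "sy": 0.0013, "sz": 0.024}, {"aperture": 0, "sy": 0.0027, "sz": 0.032}, {"aperture": 0, "sy": 0.0027, "sz": 0.04}, {"aperture": 0, "sy": 0.004, "sz": 0.048}, {"aperture": 0, "sy": 0.0053, "sz": 0.056}, {"aperture": 0, "sy": 0.008, "sz": 0.064}, {"aperture": 0, "sy": 0.0107, "sz": 0.072}]'

```text
clock: 5.35
tcp_pos: [601.1, 127.6, 233.8]
orientation: [-180.0, -0.0, 168.1]
wrist_force: [-0.5, -2.1, 3.0]
opening: 0.2
gripper_force: 1.4
```

>>> jog_arm --motion '[{"aperture": 0, "sy": 0.0027, "sz": 0.008}, {"aperture": 0, "sy": 0.0053, "sz": 0.016}, {"aperture": 0, "sy": 0.008, "sz": 0.024}, {"aperture": 0, "sy": 0.0107, "sz": 0.032}, {"aperture": 0, "sy": 0.0147, "sz": 0.04}, {"aperture": 0, "sy": 0.0187, "sz": 0.048}, {"aperture": 0, "sy": 0.024, "sz": 0.056}]'

```text
clock: 6.22
tcp_pos: [604.9, 145.5, 191.9]
orientation: [-180.0, -0.0, 168.1]
wrist_force: [-0.3, -1.7, 3.1]
opening: -0.0
gripper_force: 1.6
```

Run:
```python
from cell import robot, camrig, job
import cv2,pickle,numpy as np
d={}
for n in("side","wrist"): d[n]=camrig.capture(n)
z=lambda a:cv2.resize(a[:,:,::-1],(400,300),interpolation=cv2.INTER_CUBIC)
cv2.imwrite("pics/m3.png",np.hstack([z(d["side"]["pixels"][120:240,190:350]),z(d["wrist"]["pixels"][135:285,180:380])]))
```

```text
(no output)
```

View pics/m3.png

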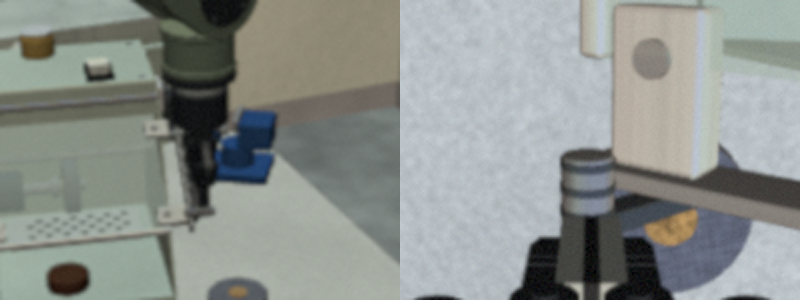

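The shield is following the tip, and the roller is still centred under it. The last stretch goes to the stop.

>>> jog_arm --motion '[{"aperture": 0, "sy": 0.0053, "sz": 0.0067}, {"aperture": 0, "sy": 0.0107, "sz": 0.0133}, {"aperture": 0, "sy": 0.0147, "sz": 0.02}, {"aperture": 0, "sy": 0.0173, "sz": 0.0253}, {"aperture": 0, "sy": 0.0187, "sz": 0.028}, {"aperture": 0, "sy": 0.0187, "sz": 0.0293}]'

```text
clock: 7.08
tcp_pos: [608.1, 160.4, 170.6]
orientation: [179.9, 0.1, 168.1]
wrist_force: [0.2, 3.5, 13.9]
opening: -0.1
gripper_force: 6.3
```

>>> jog_arm --motion '[{"aperture": 0, "sy": 0.0013, "sz": 0.0027}, {"aperture": 0, "sy": 0.0013, "sz": 0.004}, {"aperture": 0, "sy": 0.0013, "sz": 0.004}]'

```text
clock: 7.45
tcp_pos: [608.6, 161.1, 169.1]
orientation: [179.9, 0.1, 168.1]
wrist_force: [-5.4, -0.2, 30.7]
opening: -0.1
gripper_force: 15.5
```

The force jump to 31 N shows the lower stop. I'll lift away straight up.

Converted, -230 mm / 750 = -0.3067, -210 mm / 750 = -0.28.

>>> jog_arm --motion '[{"aperture": 0, "sz": -0.0067}, {"aperture": 0, "sz": -0.016}, {"aperture": 0, "sz": -0.0293}, {"aperture": 0, "sz": -0.0467}, {"aperture": 0, "sz": -0.08}, {"aperture": 0, "sz": -0.1467}, {"aperture": 0, "sz": -0.2133}, {"aperture": 0, "sz": -0.28}, {"aperture": 0, "sz": -0.3067}, {"aperture": 0, "sz": -0.3067}]'

```text
clock: 8.7
tcp_pos: [608.1, 160.3, 398.6]
orientation: [179.9, 0.1, 168.1]
wrist_force: [0.1, -0.2, -1.1]
opening: 0.3
gripper_force: 0.0
```

Run:
```python
from cell import robot, camrig, job
import cv2,pickle,numpy as np
d={}
for n in("side","wrist"): d[n]=camrig.capture(n)
pickle.dump(d,open("c2.pkl","wb"))
z=lambda a:cv2.resize(a[:,:,::-1],(400,300),interpolation=cv2.INTER_CUBIC)
a=cv2.resize(d["wrist"]["pixels"][:,:,::-1],(400,300))
b=d["side"]["pixels"]
cv2.imwrite("pics/m4.png",np.vstack([np.hstack([z(b[120:240,190:350]),z(b[130:205,240:340])]),np.hstack([a,z(d["wrist"]["pixels"][60:285,260:560])])]))
from h import *
v=np.load("v.npy")
for x in(-5.5,-10.5):
  P=hw(v,np.array([x,-51,365.]));print(P,delta(P))
```

```text
[536.90305774 358.58696823 365.        ] [110.1 179.6  31.7]
[535.86360866 353.69620698 365.        ] [110.1 174.6  31.7]
```

View pics/m4.png

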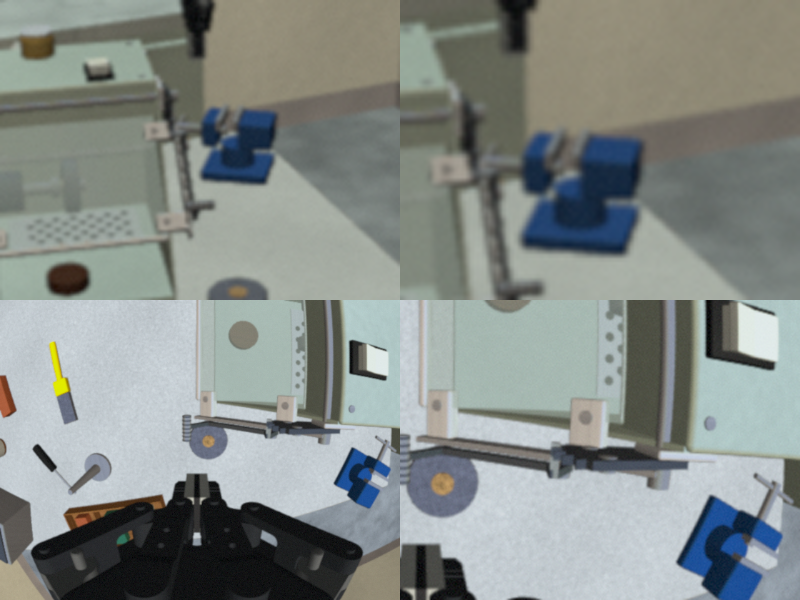

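The shield is down: the pane is low and the pawl sits in the quadrant. In the wrist frame the bar is at about (187,428), and the switch is at right with its front end still raised. I'll move near the switch and measure.

Converted, 175 mm / 750 = 0.2333, 160 mm / 750 = 0.2133.

>>> jog_arm --motion '[{"aperture": 0, "sx": 0.0267, "sy": 0.0533}, {"aperture": 0, "sx": 0.0533, "sy": 0.1067}, {"aperture": 0, "sx": 0.08, "sy": 0.16, "sz": 0.0133}, {"aperture": 0, "sx": 0.1067, "sy": 0.2133, "sz": 0.0267}, {"aperture": 0, "sx": 0.1067, "sy": 0.2333, "sz": 0.0293}, {"aperture": 0, "sx": 0.1067, "sy": 0.2333, "sz": 0.0293}, {"aperture": 0, "sx": 0.1067, "sy": 0.2333, "sz": 0.0293}]'

```text
clock: 9.68
tcp_pos: [565.9, 346.9, 375.0]
orientation: [-180.0, -0.0, 168.1]
wrist_force: [0.8, -0.4, -0.2]
opening: -0.2
gripper_force: 0.0
```

Run:
```python
from cell import robot, camrig, job
import cv2,pickle,numpy as np
d=dict(wrist=camrig.capture("wrist"))
pickle.dump(d,open("c3.pkl","wb"))
w=d["wrist"]["pixels"]
cv2.imwrite("pics/m5.png",cv2.resize(w[110:310,160:410,::-1],None,fx=3,fy=3,interpolation=cv2.INTER_CUBIC))
from h import *
c=pickle.load(open("c2.pkl","rb"))["wrist"];v=np.load("v.npy");f=210/np.tan(np.radians(c["fovy"]/2));C=c["camera_from_world"]
def pw(p):
    q=C@np.r_[p,1];x,y,z=q[0],-q[1],-q[2];r=np.hypot(x,y);t=np.arctan2(r,z);return np.array([c["cx"]+f*t*x/r,c["cy"]+f*t*y/r]).round(1)
for th in(.56,.7,.75):
  for la in(0,.26):
    o=77.5+112*np.cos(la)+57*np.sin(la);u=-4+57*np.cos(la)-112*np.sin(la)
    print(th,la,pw(hw(v,np.array([-24-o*np.cos(th)-u*np.sin(th),-161,285+u*np.cos(th)-o*np.sin(th)])))/1.4+[0,300])
```

```text
0.56 0 [176.35714286 433.92857143]
0.56 0.26 [182.92857143 429.64285714]
0.7 0 [184.35714286 430.35714286]
0.7 0.26 [192.5        426.78571429]
0.75 0 [187.5        429.28571429]
0.75 0.26 [196.14285714 425.92857143]
```

View pics/m5.png

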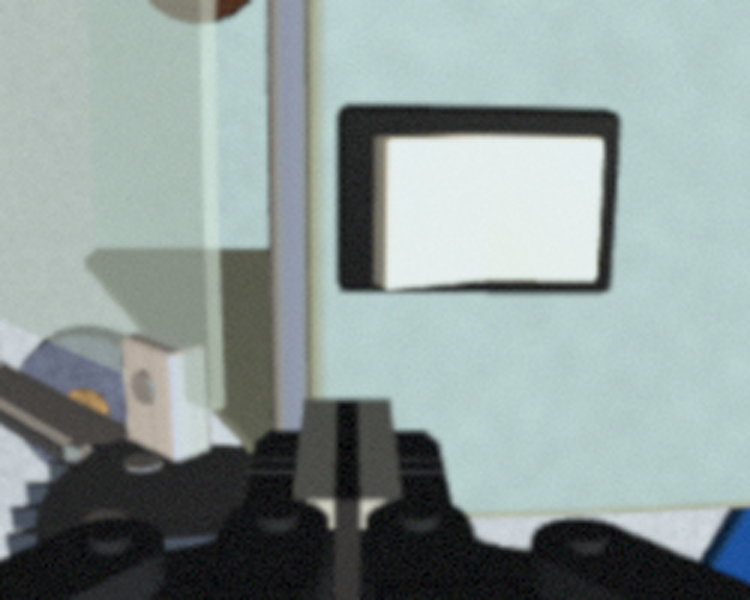

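The bar position matches shield 0.75 with the latch at 0. Here the rocker's raised top edge runs along column 386, rows 140–288, and its far edge is at column 602.

Run:
```python
from h import *
from cell import robot, camrig, job
c=pickle.load(open("c3.pkl","rb"))["wrist"];v=np.load("v.npy");f=210/np.tan(np.radians(c["fovy"]/2));C=c["camera_from_world"]
def pt(u,z):
    a=(np.array(u)-[c["cx"],c["cy"]])/f;t=np.hypot(*a);k=np.r_[np.sin(t)*a/t,np.cos(t)];k=np.array([k[0],-k[1],-k[2]])
    Ri=C[:3,:3].T;o=-Ri@C[:3,3];k=Ri@k;return o+k*(z-o[2])/k[2]
inv=lambda p:R(v[2]).T@(p-np.r_[v[:2],0])
X=lambda x,y:(160+x/3-.33,110+y/3-.33)
for u,z in[((386,213),339),((602,208),325),((341,195),314),((617,195),314)]:
    p=pt(X(*u),z);print(p.round(1),inv(p).round(1))
print("tcp",inv(robot.get_state()["tcp_pos"]))
p=pt(X(386,213),339)+R(v[2])@[5,0,0];print(p,delta(p))
```

```text
[536.1 360.5 339. ] [ -3.8 -49.8 339. ]
[546.5 404.4 325. ] [ 41.3 -50.9 325. ]
[535.1 352.  314. ] [-12.3 -50.6 314. ]
[546.9 410.6 314. ] [ 47.5 -49.9 314. ]
tcp [-10.96273658 -81.92399742 375.33021958]
[537.11360531 365.43562997 339.        ] [32.1 12.2 36.3]
```

Converted, 41 mm / 750 = 0.0547, 38 mm / 750 = 0.0507.

>>> jog_arm --motion '[{"aperture": 0, "sx": 0.0213, "sy": 0.0067}, {"aperture": 0, "sx": 0.0427, "sy": 0.0133}, {"aperture": 0, "sx": 0.0427, "sy": 0.0133, "sz": 0.02}, {"aperture": 0, "sx": 0.0427, "sy": 0.0133, "sz": 0.04}, {"aperture": 0, "sx": 0.0427, "sy": 0.0133, "sz": 0.0467}, {"aperture": 0, "sx": 0.0427, "sy": 0.0133, "sz": 0.0507}, {"aperture": 0, "sx": 0.0427, "sy": 0.0133, "sz": 0.0547}, {"aperture": 0, "sx": 0.0427, "sy": 0.0133, "sz": 0.0547}]'

```text
clock: 10.72
tcp_pos: [536.5, 364.2, 334.3]
orientation: [-180.0, 0.0, 168.1]
wrist_force: [-0.2, -0.6, -0.9]
opening: 0.0
gripper_force: 0.0
```

>>> jog_arm --motion '[{"aperture": 0, "sz": 0.0013}, {"aperture": 0, "sz": 0.0027}, {"aperture": 0, "sz": 0.0027}]'

```text
clock: 11.1
tcp_pos: [536.6, 363.9, 332.5]
orientation: [-180.0, 0.0, 168.1]
wrist_force: [-2.0, -3.5, 4.6]
opening: -0.1
gripper_force: 2.1
```

Converted, 1 mm / 750 = 0.0013.

>>> jog_arm --motion '[{"aperture": 0, "sz": 0.0013}, {"aperture": 0, "sz": 0.0013}]'

```text
clock: 11.35
tcp_pos: [536.6, 364.1, 331.3]
orientation: [-180.0, 0.0, 168.1]
wrist_force: [-0.5, -2.0, 3.9]
opening: 0.5
gripper_force: 2.0
```

>>> jog_arm --motion '[{"aperture": 0, "sz": 0.0013}, {"aperture": 0, "sz": 0.0013}]'

```text
clock: 11.6
tcp_pos: [536.5, 364.2, 330.2]
orientation: [-180.0, 0.0, 168.1]
wrist_force: [0.6, -2.4, 2.9]
opening: 0.3
gripper_force: 1.6
```

Contact is made and the rocker is moving at 3–4 N. I'll press on in small steps until the stop.

Converted, 2 mm / 750 = 0.0027, 1 mm / 750 = 0.0013.

>>> jog_arm --motion '[{"aperture": 0, "sz": 0.0013}, {"aperture": 0, "sz": 0.0027}, {"aperture": 0, "sz": 0.0027}]'

```text
clock: 11.98
tcp_pos: [536.4, 364.3, 328.1]
orientation: [-180.0, -0.0, 168.1]
wrist_force: [-0.5, -0.9, 1.2]
opening: -0.1
gripper_force: 0.8
```

>>> jog_arm --motion '[{"aperture": 0, "sz": 0.0013}, {"aperture": 0, "sz": 0.0013}]'

```text
clock: 12.22
tcp_pos: [536.4, 364.3, 327.2]
orientation: [-180.0, -0.0, 168.1]
wrist_force: [0.3, 0.1, 0.7]
opening: -0.1
gripper_force: 0.7
```

>>> jog_arm --motion '[{"aperture": 0, "sz": 0.0013}, {"aperture": 0, "sz": 0.0013}]'

```text
clock: 12.48
tcp_pos: [536.5, 364.3, 326.2]
orientation: [-180.0, -0.0, 168.1]
wrist_force: [-0.3, -0.6, 1.4]
opening: -0.3
gripper_force: 0.6
```

Converted, 1 mm / 750 = 0.0013.

>>> jog_arm --motion '[{"aperture": 0, "sz": 0.0013}, {"aperture": 0, "sz": 0.0013}]'

```text
clock: 12.72
tcp_pos: [536.5, 364.2, 325.6]
orientation: [180.0, 0.0, 168.1]
wrist_force: [-1.4, -2.0, 6.2]
opening: 0.2
gripper_force: 3.2
```

>>> jog_arm --motion '[{"aperture": 0, "sz": 0.0013}, {"aperture": 0, "sz": 0.0013}]'

```text
clock: 12.98
tcp_pos: [536.5, 364.2, 325.4]
orientation: [179.9, 0.1, 168.1]
wrist_force: [-3.2, -4.0, 15.6]
opening: 0.3
gripper_force: 7.8
```

>>> jog_arm --motion '[{"aperture": 0, "sz": 0.0013}, {"aperture": 0, "sz": 0.0013}]'

```text
clock: 13.22
tcp_pos: [536.5, 364.2, 325.2]
orientation: [179.9, 0.1, 168.1]
wrist_force: [-6.2, -5.1, 25.1]
opening: 0.0
gripper_force: 12.6
```

That's a hard stop. I'll lift and look.

Converted, -90 mm / 750 = -0.12, -80 mm / 750 = -0.1067.

>>> jog_arm --motion '[{"aperture": 0, "sz": -0.0067}, {"aperture": 0, "sz": -0.0267}, {"aperture": 0, "sz": -0.0667}, {"aperture": 0, "sx": -0.0427, "sy": -0.0133, "sz": -0.0707}, {"aperture": 0, "sx": -0.08, "sy": -0.0533, "sz": -0.0933}, {"aperture": 0, "sx": -0.12, "sy": -0.1067, "sz": -0.0933}, {"aperture": 0, "sx": -0.12, "sy": -0.1067, "sz": -0.0933}, {"aperture": 0, "sx": -0.12, "sy": -0.1067, "sz": -0.0933}]'

```text
clock: 14.22
tcp_pos: [607.8, 268.0, 393.0]
orientation: [180.0, -0.0, 168.1]
wrist_force: [1.2, 1.0, -0.2]
opening: 0.0
gripper_force: 0.0
```

Run:
```python
from cell import robot, camrig, job
import cv2,numpy as np
z=lambda a:cv2.resize(a[:,:,::-1],(400,300),interpolation=cv2.INTER_CUBIC)
s=camrig.capture("side")["pixels"];w=camrig.capture("wrist")["pixels"];t=camrig.capture("top")["pixels"]
cv2.imwrite("pics/m6.png",np.vstack([np.hstack([z(s[120:240,160:320]),z(s[130:175,205:265])]),np.hstack([z(w),z(w[60:210,300:500])])]))
```

```text
(no output)
```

View pics/m6.png

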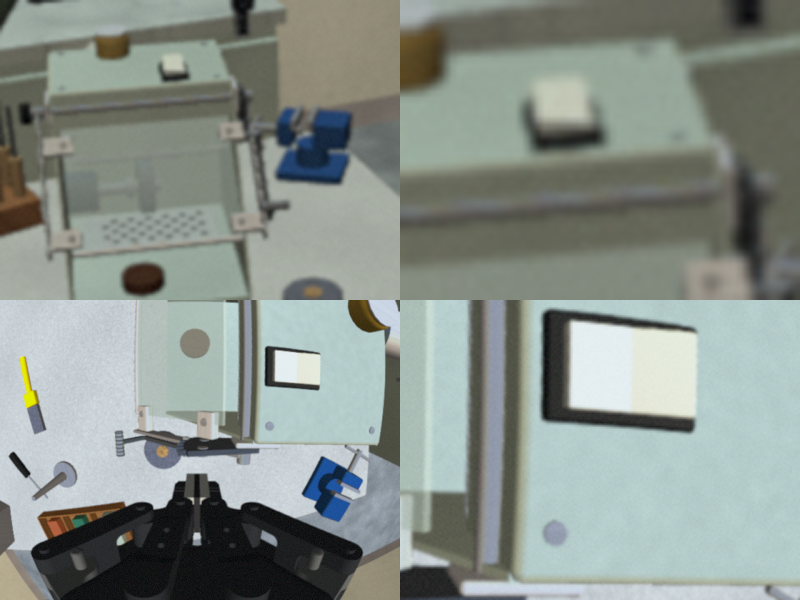

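The rocker's far end is now raised and its front end is down. The shield is at its stop, and the felt wheel, cake and tin are where they were.

```bash
python3 -c "
from cell import robot, camrig, job
print(job.sign_off())"
```

```text
the job is handed in; nothing more can be done
None
```

The shield is down at its lower stop with the pawl sprung into the last tooth, the rocker was then pressed on to its stop, no loose thing was touched, and the job was handed in at about 14 s.

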